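Find the pitch comb that meshes with the feed screw

ROBOT

A 6-joint arm with a two-finger parallel gripper is mounted at the origin on a cart in front of the work surface, level with it; the furniture and walls round the work are solid. World frame = base frame: x ahead of the robot, y to its left, z up, the work surface at z = 0. Lengths are in m, angles in rad, forces in N, time in s.
With the tool pointing down it reaches from about 0.375 to 0.975 m from the base axis. Payload 3.8 kg.
Tool frame: the origin (TCP) lies midway between the tips of the shut fingers; the grasp point (between the pads) lies 19 mm behind it; x points along the fingers, z is the direction in which the jaws open and shut, and the axes are right-handed (so a half turn about x gives the same grasp; the last joint's range is limited). The gripper opens to 85 mm and grips with 20 to 120 N. Pads are 22 mm wide; open, the fingers measure 114 mm over their backs; the gripper's body (76 mm by 85 mm) begins 54 mm behind the grasp point. The pads swing forward as they close: fully open they stand 13 mm farther back than shut.
Start: joints at [1.305, 0.264, 1.604, -0, 1.274, -0.037], TCP at [0.153, 0.657, 0.231] pointing down, gripper open.
Joint ranges: [-2.63, 2.63], [-0.94, 2.18], [0.31, 2.57], [-1.31, 4.45], [0, 2.66], [-2.55, 2.55]. Speed limits (rad/s): [2.57, 2.57, 3.14, 3.14, 3.14, 3.14].

INTERFACE

Orientations are given as a rotation vector (axis times angle).
In Python, from workcell import * gives the robot as it stands. The module is installed in compiled form; this text tells all that it offers.
- The arm moves only by the tool carry_out, never from a script. Its arguments are lists of equal length, an entry for each row: "offset": the shift along the tool's x, y, z in cm, a list of three; "delta_rot": the turn, a rotation vector about the tool's x, y, z in degrees, a list of three. A call has exactly 5 rows; each row shifts and turns the commanded pose from where the row before left it, along the tool's axes as they then stand; what a row does not reach is not made up. A row lasts 1/12 s, in which the tool goes at most 41.7 mm and 7.16 degrees, less where a joint would pass 70% of its speed; a pose out of reach is approached as far as the arm can. A call is refused whole if a number of a shift passes 4.17 or a number of a turn 7.16, either way. A call with a gripper value outside its range is refused whole. "fingers" is the opening, from -1 (shut) to 1 (fully open), set as the call begins (left out, the last holds). The fingers move at their own pace and stop on an object; "newtons" is the grip in N (left out, the last holds). Time passes only in rows, so rows that do not move let the fingers close, or fill a call up. It gives the time, the measured TCP pose, the force and the opening at its end, in the units of the state.
- read_state(): the state, without advancing time (a new reading comes with each control period).
- read_camera(name): name is "scene" or "top" or "wrist"; returns (picture, depth): 480x640x3 uint8, red, green, blue; 480x640 float32, m along the optical axis (not along the pixel's ray), 0 where there is no reading.
- get_calibration(name): a dict with "fx", "fy", "cx", "cy" (pixels), "R" (3x3) and "t" (3): a world point X has camera coordinates R X + t; the wrist camera has in their place "mount" (4x4, takes a point from camera to tool coordinates, whose origin is the TCP and whose axes are the tool frame's). Camera axes: x right, y down, z forward; pixel columns grow to the right and rows downward; lengths in m; the calibration is good to about 2 mm. A picture is of the moment at which its call begins: read the wrist's pose just before it. get_calibration takes no time and is no camera call.
- finish_job(): hands the job in, once; it reports no verdict.
The state is a dict: "time": time; "q": joint angles; "joint_vel": joint speeds; "joint_torque": joint torques, N m; "tool_pos": TCP position; "tcp_rot": TCP orientation; "wrist_force": force on the tool from outside, world axes, zero at the start; "torque": the same for the moment, N m; "width": opening from 0.0 (shut) to 1.0 (fully open).
Only numpy, scipy, OpenCV 4.12 (cv2) and the standard library are available. Lean on these libraries where they do the work, as an engineer would, in place of code of your own. Each camera call takes 0.05 s, during which the arm holds its last target. There are 200 camera calls.

TASK

One of the three loose pitch-comb leaves has the same tooth pitch as the feed screw in the checking stand. Find which one meshes with the thread, and leave it lying flat on the stand's table with all its teeth fully home in the thread. Leave the other two leaves lying flat on the bench, post up, and leave the other things on the bench alone.

Things in the scene. Friction and masses are not known exactly. Their poses are not given: they have to be found in the camera images.
- screw_stand: grey checking stand 125 x 244 mm, fixed to the bench, with a flat table before a level steel feed screw that lies along its y and does not turn. Origin: on the bench under the middle of the screw. x points from the table across the screw (about away from the robot), z up. Table top 20 mm up, x = -97 to -20, y = +-95 mm. End blocks 51 mm high at y = +-97 to +-121 mm
- screw_mid (a point): middle of the screw's axis, 26 mm above the bench; axes as the stand. Pitch 14 mm, crest radius 18, root radius 11, thread y = +-97 mm. Facing the table a valley lies at y = 0 and every 14 mm, crests midway
- table_mid (a point): middle of the stand's table top, x = -58.5 mm in the stand's frame. A leaf on it, teeth to the screw and parallel: the matching one, teeth in valleys (1 mm play each way), slides home till its origin is at stand x = -38 mm; the others stop on the crests at about -45
- leaf_a: steel comb leaf lying flat, 102 (y) x 12 mm thick, x = -26 to +20 mm, then 7.5 mm teeth on the +x edge to x = +27; grip post 22 x 22 mm, 12 to 46 mm up, best gripped across y, tips just over the plate; 0.2 kg. Origin: post centre, underside; z up. Leaves differ only in pitch: 18, 14, 11 mm (5, 7, 9 teeth; one at y = 0); letters do not tell which: look or try
- leaf_b: steel comb leaf lying flat, 102 (y) x 12 mm thick, x = -26 to +20 mm, then 7.5 mm teeth on the +x edge to x = +27; grip post 22 x 22 mm, 12 to 46 mm up, best gripped across y, tips just over the plate; 0.2 kg. Origin: post centre, underside; z up. Leaves differ only in pitch: 18, 14, 11 mm (5, 7, 9 teeth; one at y = 0); letters do not tell which: look or try
- leaf_c: steel comb leaf lying flat, 102 (y) x 12 mm thick, x = -26 to +20 mm, then 7.5 mm teeth on the +x edge to x = +27; grip post 22 x 22 mm, 12 to 46 mm up, best gripped across y, tips just over the plate; 0.2 kg. Origin: post centre, underside; z up. Leaves differ only in pitch: 18, 14, 11 mm (5, 7, 9 teeth; one at y = 0); letters do not tell which: look or try
- leaf_a_tips (a point): point on leaf_a: tip of its middle tooth, at leaf x = +27, y = 0, z = 6 mm (half the plate's thickness)
- leaf_b_tips (a point): point on leaf_b: tip of its middle tooth, at leaf x = +27, y = 0, z = 6 mm (half the plate's thickness)
- leaf_c_tips (a point): point on leaf_c: tip of its middle tooth, at leaf x = +27, y = 0, z = 6 mm (half the plate's thickness)
- torch: black torch 113 mm long lying on the bench, a bystander; origin under its middle
- caliper: steel caliper 230 mm long lying on the bench, a bystander; origin under its middle
- note_pad: yellow note pad 76 x 76 x 14 mm, a bystander; origin under its middle
Mind the look-alikes: they are no part of the job. What is shaped like the leaf_c but green is not meant. Leave any orange look-alike of the leaf_b alone.

How it is judged:
By the outcome, as a careful person would: the job done as asked, in the order asked, and still so for the second after the job is handed in, with the robot touching nothing.
It also fails if it takes over 72 s, if anything falls off the work surface, if the arm or the gripper's body presses on something with over 40 N, if the wrist force passes 120 N, or if a joint passes its speed limit or range.

## Working session

There is one attempt and no reset: what is moved stays moved. The work goes in short steps, Python scripts to look and compute and a tool call to move; the robot and the scene stay as the last step left them, time stands still between calls to the robot, and variables do not carry over. Pictures are saved under pics/ and viewed, about 8 in all and at most 12, crops included, and the job is handed in when it is done.

Besides the shell and the picture viewer there is one more tool, called by a JSON object that holds its "method" and its "body". carry_out: Moves the arm, as the interface text tells. Its arguments: {"type":"object","properties":{"offset":{"type":"array"},"delta_rot":{"type":"array"},"fingers":{"type":"number"},"newtons":{"type":"number"}},"required":["offset","delta_rot"]}

```bash
mkdir -p pics
python3 - <<'E'
from workcell import *
import cv2,numpy as np
s=read_state();print(s)
for n in("scene","top"):
    p,d=read_camera(n);np.savez(n+'0.npz',p=p,d=d);cv2.imwrite(f'pics/{n}0.png',p[:,:,::-1]);print(n,get_calibration(n))
print(get_calibration("wrist"))
E
```

```text
{'time': 0.0, 'q': array([ 1.30512535e+00,  2.64778989e-01,  1.60539899e+00, -9.76357705e-06,
        1.27369511e+00, -3.68759047e-02]), 'joint_vel': array([-6.63827952e-04, -2.05018477e-03, -3.43739763e-05, -4.32174454e-04,
        1.12638658e-03,  8.31252939e-04]), 'joint_torque': array([ 5.71934579e-04, -5.15117025e+01, -3.67313111e+01,  2.99169713e-06,
        1.29855762e-02, -5.99078803e-06]), 'tool_pos': array([0.15288677, 0.65669508, 0.22993112]), 'tcp_rot': array([-1.04043494,  1.31065929,  1.03816399]), 'wrist_force': array([ 0.48070767, -0.07425342,  0.11297144]), 'torque': array([-0.00161771,  0.02188927, -0.00194252]), 'width': 0.9981004544218773}
scene {'fx': 503.8509107847369, 'fy': 503.8509107847369, 'cx': 323.3346571758816, 'cy': 238.4950411880562, 'R': array([[ 0.62865265, -0.77765797, -0.00662812],
       [-0.60650272, -0.48492176, -0.6300836 ],
       [ 0.48677541,  0.4001237 , -0.77649902]]), 't': array([-0.32356351,  0.3311642 ,  1.18031747])}
top {'fx': 506.7090680447275, 'fy': 506.7090680447275, 'cx': 326.95571658989076, 'cy': 231.04503172042558, 'R': array([[-0.02120186, -0.99973281,  0.00920763],
       [-0.98287156,  0.01915612, -0.18329357],
       [ 0.18306822, -0.01293608, -0.9830151 ]]), 't': array([-0.00749564,  0.51063166,  1.41837103])}
{'fx': 430.1889915309177, 'fy': 430.1889915309177, 'cx': 315.8151643665012, 'cy': 237.22175538575956, 'mount': array([[ 6.30556006e-04, -2.72730202e-01,  9.62090349e-01,
        -1.43785948e-01],
       [ 3.19770836e-04, -9.62090436e-01, -2.72730436e-01,
         6.94336768e-02],
       [ 9.99999750e-01,  4.79620249e-04, -5.19440738e-04,
         2.71067596e-04],
       [ 0.00000000e+00,  0.00000000e+00,  0.00000000e+00,
         1.00000000e+00]])}
```

View pics/top0.png

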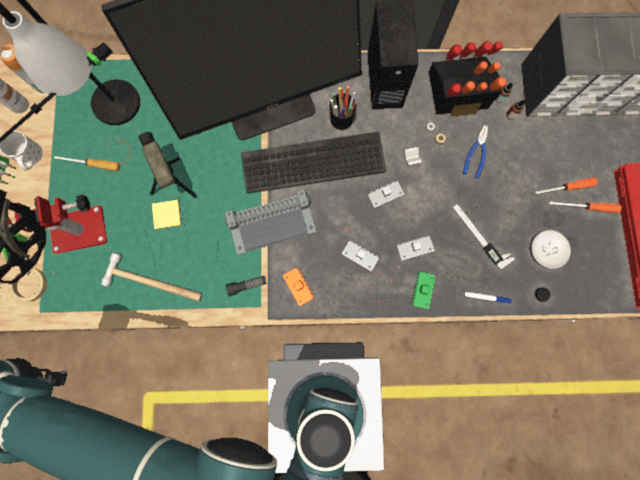

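View pics/scene0.png

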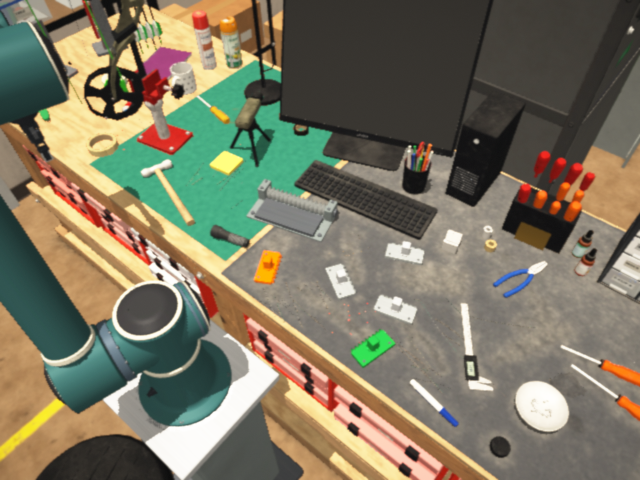

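The top view shows three grey leaves, at (386,194), (360,255) and (415,248). The look-alikes are the orange one at (298,287) and the green one at (424,290), and the stand is at (270,221). Next I'll localise them and check with close crops.

```bash
cat > h.py <<'E'
from workcell import *
import cv2,numpy as np
from scipy.spatial.transform import Rotation as Ro
def ray(n,uv,z,cal=None,st=None):
    c=cal or get_calibration(n);uv=np.atleast_2d(uv).astype(float)
    k=np.c_[(uv[:,0]-c['cx'])/c['fx'],(uv[:,1]-c['cy'])/c['fy'],np.ones(len(uv))]
    if n=='wrist':
        M=c['mount'];R=Ro.from_rotvec(st['tcp_rot']).as_matrix()
        o=R@M[:3,3]+st['tool_pos'];d=k@(R@M[:3,:3]).T
    else: o=-c['R'].T@c['t'];d=k@c['R']
    return o+d*((z-o[2])/d[:,2])[:,None]
E
python3 - <<'E'
from h import *
D=np.load('top0.npz');p=D['p']
hsv=cv2.cvtColor(p,cv2.COLOR_RGB2HSV)
m=((hsv[...,2]>125)&(hsv[...,1]<60)).astype(np.uint8)
for u,v in((386,194),(360,255),(415,248)):
    mm=np.zeros_like(m);mm[v-22:v+22,u-24:u+24]=m[v-22:v+22,u-24:u+24]
    cs,_=cv2.findContours(mm,0,1);c=max(cs,key=cv2.contourArea)
    P=ray('top',c[:,0],0.012)[:,:2]
    r=cv2.minAreaRect((P*1000).astype(np.float32));print((u,v),r)
for uv in((226,207),(303,192),(315,236),(240,251)): print(uv,ray('top',uv,.02)[0])
a=cv2.resize(p[170:275,325:445],None,fx=5,fy=5,interpolation=2)
b=cv2.resize(p[180:260,215:325],None,fx=5,fy=5,interpolation=2)
o=np.zeros((600,800,3),np.uint8);o[:525,:600]=a
cv2.imwrite('pics/c1.png',o[:525,:600,::-1])
for t in((298,287),(424,290)):print(ray('top',t,.012)[0])
E
```

```text
(386, 194) ((615.1578369140625, -203.780517578125), (126.35404205322266, 106.05923461914062), 87.08250427246094)
(360, 255) ((443.0809631347656, -114.27586364746094), (105.30848693847656, 52.718074798583984), 58.819217681884766)
(415, 248) ((461.7167663574219, -280.84820556640625), (56.00853729248047, 111.37561798095703), 14.868273735046387)
(226, 207) [0.59385799 0.2797881  0.02      ]
(303, 192) [0.63551833 0.05082414 0.02      ]
(315, 236) [0.50130958 0.0172269  0.02      ]
(240, 251) [0.46111632 0.23696675 0.02      ]
[0.35343911 0.06916434 0.012     ]
[ 0.33724488 -0.29655891  0.012     ]
```

View pics/c1.png

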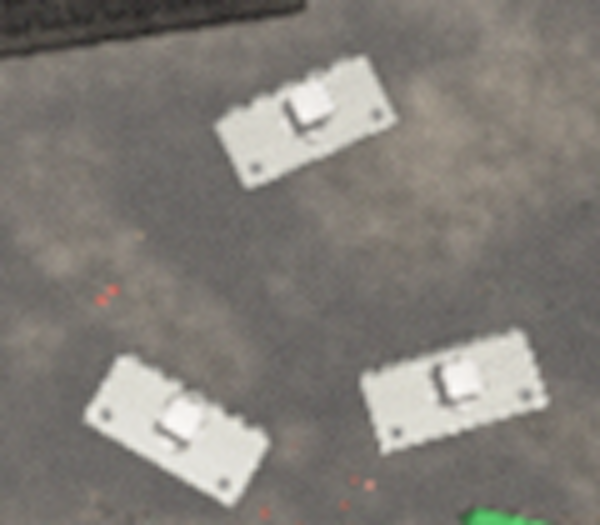

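```bash
cat >> h.py <<'E'
def T(yaw): # tool down, tool z along world direction yaw+90deg (leaf y) ; x down
    c,s=np.cos(yaw),np.sin(yaw);x=np.array([0,0,-1.]);z=np.array([-s,c,0]);return np.c_[x,np.cross(z,x),z]
def yaw(st):
    R=Ro.from_rotvec(st['tcp_rot']).as_matrix();return np.arctan2(-R[0,2],R[1,2])
def plan(way,n,p0=None,y0=None):
    """way: list of (pos,yaw deg); n rows each; prints calls. Corrects tool tilt on the first row"""
    st=read_state();p=st['tool_pos'] if p0 is None else np.array(p0)
    R=Ro.from_rotvec(st['tcp_rot']) if y0 is None else Ro.from_matrix(T(np.radians(y0)))
    off=[];rot=[]
    for (q,yd),k in zip(way,n):
        q=np.array(q);Rt=Ro.from_matrix(T(np.radians(yd)));dr=(R.inv()*Rt).as_rotvec();p_s=p.copy()
        for i in range(1,k+1):
            d=(p_s+(q-p_s)*i/k)-p
            o=np.round(R.inv().apply(d)*100,2);a=np.round(np.degrees(dr)/k,2)
            off.append(o.tolist());rot.append(a.tolist());p=p+R.apply(o/100);R=R*Ro.from_rotvec(np.radians(a))
    while len(off)%5: off.append([0,0,0]);rot.append([0,0,0])
    for i in range(0,len(off),5): print('off',off[i:i+5],'\nrot',rot[i:i+5], 'MAX',np.abs(off[i:i+5]).max(),np.abs(rot[i:i+5]).max())
E
python3 - <<'E'
from h import *
s=read_state();print(Ro.from_rotvec(s['tcp_rot']).as_matrix().round(3),np.degrees(yaw(s)))
plan([([.36,.46,.28],50),([.50,.0,.28],0),([.50,-.2,.26],0)],[8,14,8])
E
```

```text
[[-0.001 -0.974  0.227]
 [-0.002  0.227  0.974]
 [-1.     0.    -0.002]] -13.107099845731907
off [[-0.62, -3.08, -1.81], [-0.62, -2.8, -2.22], [-0.62, -2.47, -2.57], [-0.62, -2.1, -2.9], [-0.62, -1.67, -3.15]] 
rot [[-7.89, -0.01, -0.01], [-7.89, -0.01, -0.01], [-7.89, -0.01, -0.01], [-7.89, -0.01, -0.01], [-7.89, -0.01, -0.01]] MAX 3.15 7.89
off [[-0.62, -1.23, -3.35], [-0.62, -0.76, -3.5], [-0.63, -0.27, -3.56], [0.0, 1.88, -2.88], [0.0, 1.69, -2.99]] 
rot [[-7.89, -0.01, -0.01], [-7.89, -0.01, -0.01], [-7.89, -0.01, -0.01], [3.57, -0.0, 0.0], [3.57, -0.0, 0.0]] MAX 3.56 7.89
off [[0.0, 1.5, -3.08], [0.01, 1.31, -3.18], [-0.0, 1.11, -3.25], [-0.0, 0.9, -3.31], [0.0, 0.69, -3.37]] 
rot [[3.57, -0.0, 0.0], [3.57, -0.0, 0.0], [3.57, -0.0, 0.0], [3.57, -0.0, 0.0], [3.57, -0.0, 0.0]] MAX 3.37 3.57
off [[0.0, 0.49, -3.4], [0.0, 0.27, -3.42], [0.0, 0.06, -3.43], [0.01, -0.16, -3.43], [-0.0, -0.37, -3.42]] 
rot [[3.57, -0.0, 0.0], [3.57, -0.0, 0.0], [3.57, -0.0, 0.0], [3.57, -0.0, 0.0], [3.57, -0.0, 0.0]] MAX 3.43 3.57
off [[-0.0, -0.58, -3.38], [0.0, -0.79, -3.35], [0.25, 0.0, -2.5], [0.25, 0.0, -2.5], [0.25, 0.0, -2.5]] 
rot [[3.57, -0.0, 0.0], [3.57, -0.0, 0.0], [0.0, -0.0, 0.0], [0.0, -0.0, 0.0], [0.0, -0.0, 0.0]] MAX 3.38 3.57
off [[0.25, 0.0, -2.5], [0.25, 0.01, -2.5], [0.25, -0.0, -2.5], [0.26, -0.0, -2.5], [0.25, -0.0, -2.49]] 
rot [[0.0, -0.0, 0.0], [0.0, -0.0, 0.0], [0.0, -0.0, 0.0], [0.0, -0.0, 0.0], [0.0, -0.0, 0.0]] MAX 2.5 0.0
```

Run:
```python
from h import *
plan([([.36,.44,.28],-6),([.46,.14,.28],0)],[8,12])
```

```text
off [[-0.62, -3.14, -2.05], [-0.62, -3.1, -2.11], [-0.62, -3.07, -2.14], [-0.62, -3.04, -2.2], [-0.62, -3.0, -2.25]] 
rot [[-0.89, -0.01, -0.0], [-0.89, -0.01, -0.0], [-0.89, -0.01, -0.0], [-0.89, -0.01, -0.0], [-0.89, -0.01, -0.0]] MAX 3.14 0.89
off [[-0.63, -2.97, -2.29], [-0.62, -2.93, -2.33], [-0.62, -2.89, -2.38], [0.0, -1.09, -2.4], [0.0, -1.07, -2.41]] 
rot [[-0.89, -0.01, -0.0], [-0.89, -0.01, -0.0], [-0.89, -0.01, -0.0], [-0.5, -0.0, -0.0], [-0.5, -0.0, -0.0]] MAX 2.97 0.89
off [[0.0, -1.05, -2.42], [0.0, -1.02, -2.42], [0.01, -1.01, -2.44], [-0.0, -0.98, -2.45], [-0.0, -0.96, -2.45]] 
rot [[-0.5, -0.0, -0.0], [-0.5, -0.0, -0.0], [-0.5, -0.0, -0.0], [-0.5, -0.0, -0.0], [-0.5, -0.0, -0.0]] MAX 2.45 0.5
off [[-0.0, -0.95, -2.46], [0.0, -0.91, -2.47], [0.0, -0.9, -2.48], [0.0, -0.88, -2.48], [0.0, -0.85, -2.5]] 
rot [[-0.5, -0.0, -0.0], [-0.5, -0.0, -0.0], [-0.5, -0.0, -0.0], [-0.5, -0.0, -0.0], [-0.5, -0.0, -0.0]] MAX 2.5 0.5
```

{"method": "carry_out", "body": {"offset": [[-0.6,-3.1,-2.1],[-0.6,-3.1,-2.1],[-0.6,-3.1,-2.1],[-0.6,-3.0,-2.2],[-0.6,-3.0,-2.2]], "delta_rot": [[-0.9,0,0],[-0.9,0,0],[-0.9,0,0],[-0.9,0,0],[-0.9,0,0]], "fingers": 1}}

```text
time: 0.52
tool_pos: [0.2827, 0.5208, 0.2609]
tcp_rot: [-1.099, 1.277, 1.099]
wrist_force: [0.6, -0.8, 0.4]
width: 0.995
```

{"method": "carry_out", "body": {"offset": [[-0.6,-3.0,-2.3],[-0.6,-2.9,-2.3],[-0.6,-2.9,-2.4],[0,-1.1,-2.4],[0,-1.1,-2.4]], "delta_rot": [[-0.9,0,0],[-0.9,0,0],[-0.9,0,0],[-0.5,0,0],[-0.5,0,0]]}}

```text
time: 0.93
tool_pos: [0.3783, 0.3897, 0.2793]
tcp_rot: [-1.145, 1.249, 1.145]
wrist_force: [0.5, 0.5, 0.4]
width: 1.001
```

{"method": "carry_out", "body": {"offset": [[0,-1.05,-2.4],[0,-1.0,-2.4],[0,-1.0,-2.4],[0,-1.0,-2.45],[0,-1.0,-2.45]], "delta_rot": [[-0.5,0,0],[-0.5,0,0],[-0.5,0,0],[-0.5,0,0],[-0.5,0,0]]}}

```text
time: 1.35
tool_pos: [0.4191, 0.2658, 0.2788]
tcp_rot: [-1.179, 1.229, 1.179]
wrist_force: [0.8, 0.7, -0.8]
width: 0.997
```

{"method": "carry_out", "body": {"offset": [[0,-0.95,-2.5],[0,-0.9,-2.5],[0,-0.9,-2.5],[0,-0.9,-2.5],[0,-0.9,-2.5]], "delta_rot": [[-0.5,0,0],[-0.5,0,0],[-0.5,0,0],[-0.5,0,0],[-0.5,0,0]]}}

```text
time: 1.77
tool_pos: [0.4615, 0.1397, 0.2789]
tcp_rot: [-1.211, 1.209, 1.211]
wrist_force: [0.9, -0.0, 0.9]
width: 0.999
```

{"method": "carry_out", "body": {"offset": [[0,0,0],[0,0,0],[0,0,0],[0,0,0],[0,0,0]], "delta_rot": [[0,0,0],[0,0,0],[0,0,0],[0,0,0],[0,0,0]]}}

```text
time: 2.18
tool_pos: [0.4613, 0.142, 0.2791]
tcp_rot: [-1.211, 1.208, 1.212]
wrist_force: [-0.6, -0.4, -0.5]
width: 1.001
```

Run:
```python
from h import *
s=read_state();p,d=read_camera('wrist');np.savez('w_stand.npz',p=p,d=d,tp=s['tool_pos'],tr=s['tcp_rot'])
print(s['time'],s['tool_pos'],np.degrees(yaw(s)))
cv2.imwrite('pics/w_stand.png',p[:,:,::-1])
plan([([.45,-.2,.27],0)],[10])
```

```text
2.1833 [0.46129466 0.1420079  0.27913872] 0.17200512750882666
off [[0.09, 0.12, -3.42], [0.09, 0.13, -3.42], [0.09, 0.12, -3.42], [0.1, 0.12, -3.42], [0.09, 0.12, -3.42]] 
rot [[0.02, 0.0, -0.0], [0.02, 0.0, -0.0], [0.02, 0.0, -0.0], [0.02, 0.0, -0.0], [0.02, 0.0, -0.0]] MAX 3.42 0.02
off [[0.09, 0.12, -3.42], [0.09, 0.11, -3.42], [0.09, 0.12, -3.42], [0.09, 0.11, -3.42], [0.09, 0.12, -3.42]] 
rot [[0.02, 0.0, -0.0], [0.02, 0.0, -0.0], [0.02, 0.0, -0.0], [0.02, 0.0, -0.0], [0.02, 0.0, -0.0]] MAX 3.42 0.02
```

View pics/w_stand.png

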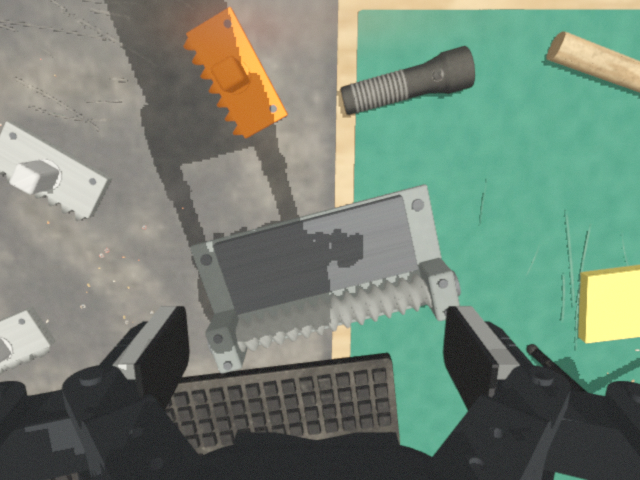

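The wrist view is upside down (image right is +y, down is +x). The stand's table is centred near (320,240), its end blocks at (222,335) and (440,285), with the screw between them. The leaf at (40,175) shows its teeth at its lower right.

{"method": "carry_out", "body": {"offset": [[0.1,0.1,-3.4],[0.1,0.1,-3.4],[0.1,0.1,-3.4],[0.1,0.1,-3.4],[0.1,0.1,-3.4]], "delta_rot": [[0,0,0],[0,0,0],[0,0,0],[0,0,0],[0,0,0]]}}

```text
time: 2.65
tool_pos: [0.4567, -0.0294, 0.2744]
tcp_rot: [-1.212, 1.207, 1.212]
wrist_force: [0.8, -0.1, 0.2]
width: 0.999
```

{"method": "carry_out", "body": {"offset": [[0.1,0.1,-3.4],[0.1,0.1,-3.4],[0.1,0.1,-3.4],[0.1,0.1,-3.4],[0.1,0.1,-3.4]], "delta_rot": [[0,0,0],[0,0,0],[0,0,0],[0,0,0],[0,0,0]]}}

```text
time: 3.07
tool_pos: [0.4522, -0.1998, 0.2694]
tcp_rot: [-1.212, 1.208, 1.211]
wrist_force: [0.7, 1.0, 0.3]
width: 1.002
```

{"method": "carry_out", "body": {"offset": [[0,0,0],[0,0,0],[0,0,0],[0,0,0],[0,0,0]], "delta_rot": [[0,0,0],[0,0,0],[0,0,0],[0,0,0],[0,0,0]]}}

```text
time: 3.48
tool_pos: [0.4525, -0.1975, 0.2694]
tcp_rot: [-1.212, 1.207, 1.212]
wrist_force: [1.0, -0.3, 0.0]
width: 1.002
```

Run:
```python
from h import *
s=read_state();p,d=read_camera('wrist');np.savez('w_leaf.npz',p=p,d=d,tp=s['tool_pos'],tr=s['tcp_rot'])
print(s['time'],s['tool_pos'],np.degrees(yaw(s)))
cv2.imwrite('pics/w_leaf.png',p[:,:,::-1])
```

```text
3.4833 [ 0.45246759 -0.19750549  0.26935487] 0.2154351876185135
```

View pics/w_leaf.png

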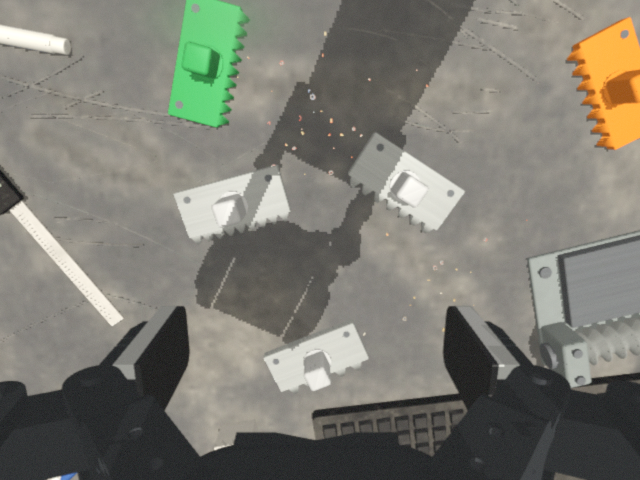

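```bash
cat >> h.py <<'E'
def cloud(f):
    D=np.load(f) if isinstance(f,str) else f
    c=get_calibration('wrist');d=D['d'];v,u=np.mgrid[:480,:640]
    k=np.dstack([(u-c['cx'])/c['fx']*d,(v-c['cy'])/c['fy']*d,d])
    M=c['mount'];R=Ro.from_rotvec(D['tr']).as_matrix()
    W=(k@M[:3,:3].T+M[:3,3])@R.T+D['tp'];W[d==0]=np.nan;return D['p'],W
def rect(p,st,c,yw,z,hx,hy,s):
    """view of plane z about c, rotated by yw: image up=+x, left=+y; s px per mm"""
    q=get_calibration('wrist');M=q['mount'];R=Ro.from_rotvec(st['tr']).as_matrix()
    h,w=int(2*hx*s),int(2*hy*s);v,u=np.mgrid[:h,:w];lx=(h/2-v)/s/1000;ly=(w/2-u)/s/1000
    C,S=np.cos(yw),np.sin(yw)
    X=np.dstack([c[0]+C*lx-S*ly,c[1]+S*lx+C*ly,np.full(lx.shape,z)])
    k=((X-st['tp'])@R-M[:3,3])@M[:3,:3]
    return cv2.remap(p,(k[...,0]/k[...,2]*q['fx']+q['cx']).astype(np.float32),(k[...,1]/k[...,2]*q['fy']+q['cy']).astype(np.float32),2)
E
python3 - <<'E'
from h import *
D=np.load('w_leaf.npz');p,W=cloud('w_leaf.npz')
ims=[]
for u,v in((232,205),(407,185),(317,360)):
    b=np.zeros((480,640),bool);b[max(0,v-55):v+55,u-65:u+65]=1
    Z=W[...,2];hsv=cv2.cvtColor(p,cv2.COLOR_RGB2HSV)
    pl=b&(Z>.006)&(Z<.017);n,l,st,ce=cv2.connectedComponentsWithStats(pl.astype(np.uint8));i=1+st[1:,4].argmax()
    pl=l==i
    r=cv2.minAreaRect((W[pl][:,:2]*1000).astype(np.float32))
    po=b&(Z>.042)&(Z<.05);m=W[po].mean(0);rp=cv2.minAreaRect((W[po][:,:2]*1000).astype(np.float32))
    bx=cv2.boxPoints(r);e=[bx[1]-bx[0],bx[2]-bx[1]];e=max(e,key=np.linalg.norm);e=e*np.sign(e[1])
    yw=np.arctan2(-e[0],e[1]);print((u,v),pl.sum(),np.median(Z[pl]).round(4),r,'yaw',np.degrees(yw).round(1),'post',m.round(4),po.sum(),rp)
    ims.append(rect(p,D,r[0][:2] and np.array(r[0])/1000,yw,.012,38,62,4))
    # row profile helper
o=np.vstack([cv2.resize(i,None,fx=.87,fy=.65) for i in ims]);cv2.imwrite('pics/teeth.png',o[:,:,::-1]);print(o.shape)
E
```

```text
(232, 205) 4794 0.0133 ((466.61572265625, -276.22955322265625), (53.16007995605469, 102.39480590820312), 15.25883674621582) yaw 15.3 post [ 0.4653 -0.2756  0.0468] 624 ((465.9630432128906, -276.1988830566406), (22.025203704833984, 22.358482360839844), 16.228612899780273)
(407, 185) 4925 0.0132 ((446.7842712402344, -114.6361083984375), (102.6715316772461, 53.00386047363281), 58.226009368896484) yaw -31.8 post [ 0.4457 -0.1152  0.0467] 644 ((446.2803039550781, -114.59695434570312), (22.462451934814453, 21.867786407470703), 57.60380172729492)
(317, 360) 3585 0.0133 ((631.60986328125, -195.8711700439453), (54.1114616394043, 102.2503433227539), 23.39432144165039) yaw 23.4 post [ 0.6297 -0.1957  0.0467] 468 ((630.8496704101562, -195.6949920654297), (22.444427490234375, 21.62843132019043), 22.764795303344727)
(594, 432, 3)
```

View pics/teeth.png

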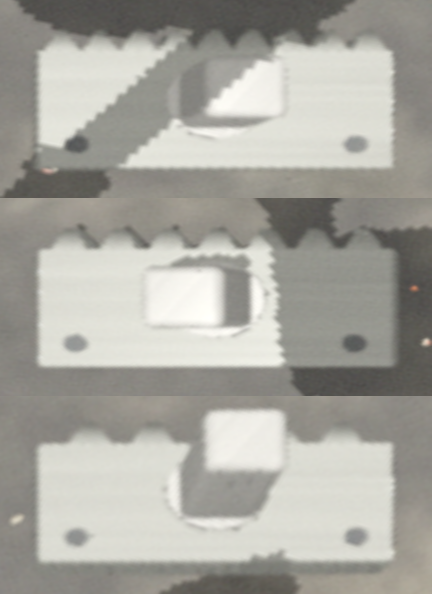

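In the rectified view, top to bottom, tooth spacings are about 11, 14 and 18 mm. The matching leaf is the one at wrist pixel (407,185), at about (0.446, -0.115) with yaw -32°. Now the stand's pose.

```bash
cat > stand.py <<'E'
from h import *
def stand(f):
    p,W=cloud(f);P=W.reshape(-1,3);P=P[(P[:,0]>.42)&(P[:,0]<.68)&(P[:,1]>-.03)&(P[:,1]<.31)]
    b=P[(P[:,2]>.049)&(P[:,2]<.056)][:,:2]*1000   # end block tops
    print(len(b));_,lab,c=cv2.kmeans(b.astype(np.float32),2,None,(3,50,.01),5,cv2.KMEANS_PP_CENTERS)
    rs=[cv2.minAreaRect(b[lab[:,0]==i].astype(np.float32)) for i in(0,1)];print('blocks',rs)
    c=np.array([r[0] for r in rs]);c=c[np.argsort(c[:,1])];e=c[1]-c[0];print('dist',np.linalg.norm(e));yw=np.arctan2(-e[0],e[1]);mid=c.mean(0)
    R=np.array([[np.cos(yw),np.sin(yw)],[-np.sin(yw),np.cos(yw)]])
    L=np.c_[(P[:,:2]*1000-mid)@R.T,P[:,2]*1000]
    print('yaw blocks',np.degrees(yw),'mid',mid)
    t=L[(abs(L[:,2]-21)<3)&(abs(L[:,1])<110)];r=cv2.minAreaRect(t[:,:2].astype(np.float32));print('table rect',r,np.median(t[:,2]),cv2.boxPoints(r))
    s=L[(abs(L[:,1])<92)&(L[:,2]>28)&(abs(L[:,0])<25)]
    # crest line: profile of top by x
    for x in range(-20,21,4):
        q=s[abs(s[:,0]-x)<2];print(x,len(q),np.percentile(q[:,2],[50,95]).round(1) if len(q)>20 else '')
    return L,yw,mid
if __name__=='__main__':stand('w_stand.npz')
E
python3 stand.py
```

```text
2048
blocks [((611.4347534179688, 52.913482666015625), (47.997440338134766, 23.879854202270508), 14.616334915161133), ((554.0501708984375, 262.41729736328125), (47.749427795410156, 24.30314826965332), 14.795191764831543)]
dist 217.22071421401574
yaw blocks 15.318019073533376 mid [582.74246216 157.66539001]
table rect ((6.460975646972656, -0.03409576416015625), (219.63333129882812, 207.3000030517578), 89.86827850341797) 21.255491901868318 [[ -97.441216 -109.61218 ]
 [ 109.85824  -110.08876 ]
 [ 110.36317   109.54399 ]
 [ -96.93629   110.02057 ]]
-20 3 
-16 432 [33.2 37.7]
-12 807 [35.7 41.4]
-8 1021 [37.4 43.6]
-4 806 [40.1 45.1]
0 719 [40.8 45.6]
4 600 [40.7 45.4]
8 432 [39.4 44.1]
12 243 [38.1 42.3]
16 71 [34.7 38.5]
20 1
```

```bash
cat > post.py <<'E'
from h import *
import sys
s=read_state();p,d=read_camera('wrist');D=dict(p=p,d=d,tp=s['tool_pos'],tr=s['tcp_rot'])
np.savez(sys.argv[1],**D);p,W=cloud(D);Z=W[...,2];c=np.array(eval(sys.argv[2]));z0=float(sys.argv[3])
near=np.hypot(W[...,0]-c[0],W[...,1]-c[1])<.07
print('t',s['time'],'tcp',s['tool_pos'],'yaw',np.degrees(yaw(s)),'f',s['wrist_force'].round(1))
for a,b in((z0+.008,z0+.017),(z0+.043,z0+.051)):
    m=(near&(Z>a)&(Z<b)).astype(np.uint8);n,l,st,_=cv2.connectedComponentsWithStats(m)
    i=1+st[1:,4].argmax();Q=W[l==i];print(len(Q),np.median(Q[:,2]),cv2.minAreaRect((Q[:,:2]*1000).astype(np.float32)))
E
python3 -c "
from h import *
plan([([.4464,-.1144,.12],-31.8)],[5])"
```

```text
off [[2.99, 0.12, 1.66], [2.99, 0.3, 1.64], [2.98, 0.48, 1.6], [2.99, 0.66, 1.54], [2.99, 0.82, 1.45]] 
rot [[6.4, 0.0, 0.0], [6.4, 0.0, 0.0], [6.4, 0.0, 0.0], [6.4, 0.0, 0.0], [6.4, 0.0, 0.0]] MAX 2.99 6.4
```

{"method": "carry_out", "body": {"offset": [[3.0,0.1,1.65],[3.0,0.3,1.65],[3.0,0.5,1.6],[3.0,0.65,1.55],[3.0,0.8,1.45]], "delta_rot": [[6.4,0,0],[6.4,0,0],[6.4,0,0],[6.4,0,0],[6.4,0,0]]}}

```text
time: 3.95
tool_pos: [0.4466, -0.114, 0.1185]
tcp_rot: [-0.787, 1.423, 0.786]
wrist_force: [0.4, -0.4, -0.4]
width: 0.999
```

{"method": "carry_out", "body": {"offset": [[0,0,0],[0,0,0],[0,0,0],[0,0,0],[0,0,0]], "delta_rot": [[0,0,0],[0,0,0],[0,0,0],[0,0,0],[0,0,0]]}}

```text
time: 4.37
tool_pos: [0.4487, -0.1168, 0.1217]
tcp_rot: [-0.793, 1.419, 0.787]
wrist_force: [0.2, -0.3, 0.2]
width: 0.996
```

```bash
python3 post.py w_a.npz .4464,-.1144 0; python3 -c "
from h import *
plan([([.4464,-.1144,.016],-31.8)],[5])"
```

```text
t 4.3667 tcp [ 0.44867256 -0.11682746  0.12169154] yaw -31.879930279326228 f [ 0.2 -0.3  0.2]
11238 0.013286717109047594 ((446.3894348144531, -114.4781723022461), (102.09626770019531, 53.444522857666016), 58.05046844482422)
1580 0.04701536124941593 ((445.56463623046875, -114.07565307617188), (21.662508010864258, 21.473236083984375), 58.43173599243164)
off [[2.11, 0.07, 0.02], [2.1, 0.06, 0.01], [2.11, 0.06, 0.02], [2.11, 0.06, 0.02], [2.11, 0.06, 0.02]] 
rot [[-0.02, 0.01, 0.04], [-0.02, 0.01, 0.04], [-0.02, 0.01, 0.04], [-0.02, 0.01, 0.04], [-0.02, 0.01, 0.04]] MAX 2.11 0.04
```

{"method": "carry_out", "body": {"offset": [[2.1,0.07,0.02],[2.1,0.07,0.02],[2.1,0.07,0.02],[2.1,0.07,0.02],[2.1,0.07,0.02]], "delta_rot": [[0,0,0],[0,0,0],[0,0,0],[0,0,0],[0,0,0]]}}

```text
time: 4.83
tool_pos: [0.4455, -0.1139, 0.0147]
tcp_rot: [-0.791, 1.421, 0.788]
wrist_force: [0.6, -1.0, -0.5]
width: 0.997
```

{"method": "carry_out", "body": {"offset": [[0,0,0],[0,0,0],[0,0,0],[0,0,0],[0,0,0]], "delta_rot": [[0,0,0],[0,0,0],[0,0,0],[0,0,0],[0,0,0]]}}

```text
time: 5.25
tool_pos: [0.4458, -0.1136, 0.016]
tcp_rot: [-0.792, 1.42, 0.788]
wrist_force: [0.3, 0.0, 0.6]
width: 0.996
```

{"method": "carry_out", "body": {"offset": [[0,0,0],[0,0,0],[0,0,0],[0,0,0],[0,0,0]], "delta_rot": [[0,0,0],[0,0,0],[0,0,0],[0,0,0],[0,0,0]], "fingers": -1, "newtons": 50}}

```text
time: 5.67
tool_pos: [0.4442, -0.1129, 0.0143]
tcp_rot: [-0.79, 1.422, 0.79]
wrist_force: [-0.4, -0.5, 0.8]
width: 0.299
```

{"method": "carry_out", "body": {"offset": [[0,0,0],[0,0,0],[0,0,0],[0,0,0],[0,0,0]], "delta_rot": [[0,0,0],[0,0,0],[0,0,0],[0,0,0],[0,0,0]]}}

```text
time: 6.08
tool_pos: [0.4445, -0.113, 0.0145]
tcp_rot: [-0.79, 1.422, 0.79]
wrist_force: [-0.2, 0.5, 2.8]
width: 0.252
```

{"method": "carry_out", "body": {"offset": [[-2,0,0],[-2,0,0],[-2,0,0],[-2,0,0],[-2,0,0]], "delta_rot": [[0,0,0],[0,0,0],[0,0,0],[0,0,0],[0,0,0]]}}

```text
time: 6.5
tool_pos: [0.443, -0.1127, 0.1142]
tcp_rot: [-0.789, 1.424, 0.791]
wrist_force: [0.4, -0.8, -1.8]
width: 0.251
```

Run:
```python
from h import *
s=read_state();print(s['tool_pos'],np.degrees(yaw(s)),s['width'],s['wrist_force'])
yw=np.radians(15.2);o=np.array([.5829,.1577]);
def S(x,y): return o+np.array([np.cos(yw)*x-np.sin(yw)*y,np.sin(yw)*x+np.cos(yw)*y])
print(S(-62,0) if 0 else S(-.062,0))
plan([([*S(-.068,0),.12],15.2)],[10])
```

```text
[ 0.44304694 -0.11268452  0.11422182] -31.906287966994917 0.250989940826921 [ 0.4220706  -0.77711115 -1.78323326]
[0.52306898 0.14144427]
off [[-0.06, 0.7, 2.54], [-0.06, 0.5, 2.58], [-0.05, 0.28, 2.62], [-0.06, 0.06, 2.63], [-0.06, -0.15, 2.63]] 
rot [[-4.71, 0.0, -0.01], [-4.71, 0.0, -0.01], [-4.71, 0.0, -0.01], [-4.71, 0.0, -0.01], [-4.71, 0.0, -0.01]] MAX 2.63 4.71
off [[-0.06, -0.37, 2.61], [-0.06, -0.58, 2.56], [-0.05, -0.79, 2.52], [-0.06, -0.99, 2.43], [-0.06, -1.19, 2.35]] 
rot [[-4.71, 0.0, -0.01], [-4.71, 0.0, -0.01], [-4.71, 0.0, -0.01], [-4.71, 0.0, -0.01], [-4.71, 0.0, -0.01]] MAX 2.61 4.71
```

{"method": "carry_out", "body": {"offset": [[-0.05,0.7,2.55],[-0.05,0.5,2.6],[-0.05,0.3,2.6],[-0.05,0.05,2.65],[-0.05,-0.15,2.65]], "delta_rot": [[-4.7,0,0],[-4.7,0,0],[-4.7,0,0],[-4.7,0,0],[-4.7,0,0]]}}

```text
time: 6.92
tool_pos: [0.4806, 0.0149, 0.116]
tcp_rot: [-1.102, 1.275, 1.104]
wrist_force: [0.3, -1.0, -2.0]
width: 0.249
```

{"method": "carry_out", "body": {"offset": [[-0.05,-0.35,2.6],[-0.05,-0.6,2.55],[-0.05,-0.8,2.5],[-0.05,-1.0,2.45],[-0.05,-1.2,2.35]], "delta_rot": [[-4.7,0,0],[-4.7,0,0],[-4.7,0,0],[-4.7,0,0],[-4.7,0,0]]}}

```text
time: 7.33
tool_pos: [0.5182, 0.141, 0.1182]
tcp_rot: [-1.403, 1.072, 1.405]
wrist_force: [0.2, -0.3, -1.4]
width: 0.25
```

{"method": "carry_out", "body": {"offset": [[0,0,0],[0,0,0],[0,0,0],[0,0,0],[0,0,0]], "delta_rot": [[0,0,0],[0,0,0],[0,0,0],[0,0,0],[0,0,0]]}}

```text
time: 7.75
tool_pos: [0.5184, 0.1388, 0.1188]
tcp_rot: [-1.399, 1.075, 1.4]
wrist_force: [-1.1, -0.7, -2.1]
width: 0.249
```

Run:
```python
from h import *
from stand import stand
s=read_state();p,d=read_camera('wrist');np.savez('w_b.npz',p=p,d=d,tp=s['tool_pos'],tr=s['tcp_rot'])
print(s['tool_pos'],np.degrees(yaw(s)))
cv2.imwrite('pics/w_b.png',p[:,:,::-1])
```

```text
[0.51835087 0.13879825 0.11882617] 15.000000111586722
```

View pics/w_b.png

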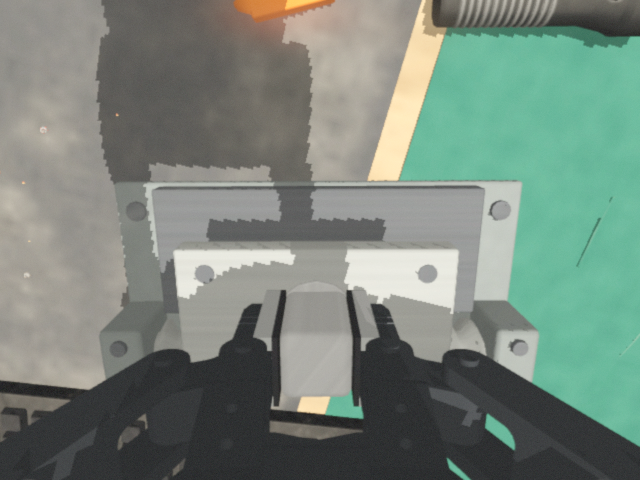

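The leaf is held over the table, with the plate spanning pixels (175..458, 245..) and the blocks visible at (120,345) and (518,345). The gripper hides the teeth, so I'll measure the leaf relative to the stand by depth.

```bash
cat > rel.py <<'E'
from h import *
import sys
def rel(f,z0):
    p,W=cloud(f);P=W.reshape(-1,3)*1000;P=P[(P[:,0]>420)&(P[:,0]<680)&(P[:,1]>-30)&(P[:,1]<310)]
    yw=np.radians(15.2);o=np.array([582.9,157.7]);R=np.array([[np.cos(yw),np.sin(yw)],[-np.sin(yw),np.cos(yw)]])
    L=np.c_[(P[:,:2]-o)@R.T,P[:,2]]
    def q(m,n):
        X=L[m][:,:2];print(n,len(X),'x',np.percentile(X[:,0],[1,50,99]).round(1),'y',np.percentile(X[:,1],[1,50,99]).round(1),'z',np.median(L[m][:,2]).round(1))
        return X
    B=(abs(L[:,2]-52)<2.5)&(abs(L[:,0])<30)
    q(B&(L[:,1]<-90)&(L[:,1]>-130),'block-');q(B&(L[:,1]>90)&(L[:,1]<130),'block+')
    q((abs(L[:,2]-21.3)<2)&(L[:,0]<-80)&(L[:,0]>-110)&(abs(L[:,1])<93),'table front')
    m=(abs(L[:,2]-z0-13.3)<3)&(abs(L[:,1])<70)&(L[:,0]<-15)&(L[:,0]>-110);X=q(m,'plate')
    # back edge fit: min x per y bin ; ends: per x bin
    b=[(y,np.percentile(X[abs(X[:,1]-y)<2][:,0],2)) for y in range(-46,47,4) if (abs(X[:,1]-y)<2).sum()>8]
    b=np.array(b);k=np.polyfit(b[:,0],b[:,1],1);print('back edge x at y0',k[1].round(2),'leaf yaw rel deg',-np.degrees(np.arctan(k[0])).round(2))
    e=np.array([(np.percentile(X[abs(X[:,0]-x)<1.5][:,1],1),np.percentile(X[abs(X[:,0]-x)<1.5][:,1],99)) for x in np.arange(k[1]+4,k[1]+24,3)]);print('plate y ends',np.median(e,0).round(2),'mid',np.median(e.mean(1)).round(2))
rel(sys.argv[1],float(sys.argv[2]))
E
python3 rel.py w_b.npz 103
```

```text
block- 1410 x [-23.8 -13.8   3.2] y [-119.8 -108.9  -97.1] z 52.1
block+ 1588 x [-23.9 -11.6   5.4] y [ 97.  108.9 120. ] z 51.9
table front 9529 x [-96.7 -88.6 -80.2] y [-91.3   0.8  91.1] z 21.2
plate 20178 x [-91.  -78.6 -48.6] y [-50.9  -0.8  48.8] z 117.5
back edge x at y0 -90.95 leaf yaw rel deg -0.08
plate y ends [-50.65  48.61] mid -1.06
```

{"method": "carry_out", "body": {"offset": [[1.7,0,0.02],[1.7,0,0.02],[1.7,0,0.02],[1.7,0,0.02],[1.0,0,0.02]], "delta_rot": [[0,0,0],[0,0,0],[0,0,0],[0,0,0],[0,0,0]]}}

```text
time: 8.22
tool_pos: [0.5174, 0.1398, 0.0395]
tcp_rot: [-1.399, 1.076, 1.401]
wrist_force: [-0.5, -1.2, -1.7]
width: 0.247
```

{"method": "carry_out", "body": {"offset": [[0,0,0],[0,0,0],[0,0,0],[0,0,0],[0,0,0]], "delta_rot": [[0,0,0],[0,0,0],[0,0,0],[0,0,0],[0,0,0]]}}

```text
time: 8.63
tool_pos: [0.5198, 0.141, 0.0426]
tcp_rot: [-1.401, 1.071, 1.399]
wrist_force: [0.1, -0.2, -2.1]
width: 0.251
```

```bash
cat > tcp.py <<'E'
from h import *
s=read_state();yw=np.radians(15.2);d=(s['tool_pos'][:2]-[.5829,.1577])*1000
print(s['time'],'stand xy',np.cos(yw)*d[0]+np.sin(yw)*d[1],-np.sin(yw)*d[0]+np.cos(yw)*d[1],'z',s['tool_pos'][2],np.degrees(yaw(s)),s['wrist_force'].round(1),s['width'])
E
python3 tcp.py
python3 - <<'E'
from h import *
s=read_state();p,d=read_camera('wrist');np.savez('w_c.npz',p=p,d=d,tp=s['tool_pos'],tr=s['tcp_rot'])
E
python3 rel.py w_c.npz 23
```

```text
8.6333 stand xy -65.21885590769628 0.4303194845825473 z 0.04257561644040771 15.088975010265246 [ 0.1 -0.2 -2.1] 0.2514460530837909
block- 341 x [-24.6 -22.7 -17.9] y [-117.6 -113.5 -106. ] z 51.5
block+ 422 x [-24.5 -22.3 -16.7] y [106.6 115.4 120.5] z 51.3
table front 15312 x [-96.9 -90.6 -80.4] y [-91.5  -0.7  91.5] z 21.2
plate 1485 x [-89.2 -88.8 -15.2] y [-48.6   0.9  49.5] z 36.2
back edge x at y0 -89.16 leaf yaw rel deg -0.04Traceback (most recent call last):
  File "rel.py", line 18, in <module>
    rel(sys.argv[1],float(sys.argv[2]))
    ~~~^^^^^^^^^^^^^^^^^^^^^^^^^^^^^^^^
  File "rel.py", line 17, in rel
    e=np.array([(np.percentile(X[abs(X[:,0]-x)<1.5][:,1],1),np.percentile(X[abs(X[:,0]-x)<1.5][:,1],99)) for x in np.arange(k[1]+4,k[1]+24,3)]);print('plate y ends',np.median(e,0).round(2),'mid',np.median(e.mean(1)).round(2))
                 ~~~~~~~~~~~~~^^^^^^^^^^^^^^^^^^^^^^^^^^^^^
    return _quantile_unchecked(
        a, q, axis, out, overwrite_input, method, keepdims, weights)
    return _ureduce(a,
                    func=_quantile_ureduce_func,
    ...<5 lines>...
                    overwrite_input=overwrite_input,
                    method=method)
    r = func(a, **kwargs)
    result = _quantile(arr,
                       quantiles=q,
    ...<2 lines>...
                       out=out,
                       weights=wgt)
    slices_having_nans = np.isnan(arr[-1, ...])
                                  ~~~^^^^^^^^^
IndexError: index -1 is out of bounds for axis 0 with size 0
```

{"method": "carry_out", "body": {"offset": [[0.3,0,0],[0.3,0,0],[0.2,0,0],[0.05,0,0],[0,0,0]], "delta_rot": [[0,0,0],[0,0,0],[0,0,0],[0,0,0],[0,0,0]]}}

```text
time: 9.1
tool_pos: [0.5191, 0.1409, 0.0345]
tcp_rot: [-1.401, 1.073, 1.4]
wrist_force: [-5.9, -1.8, 10.8]
width: 0.248
```

{"method": "carry_out", "body": {"offset": [[0,0,0],[0,0,0],[0,0,0],[0,0,0],[0,0,0]], "delta_rot": [[0,0,0],[0,0,0],[0,0,0],[0,0,0],[0,0,0]]}}

```text
time: 9.52
tool_pos: [0.5191, 0.1409, 0.0344]
tcp_rot: [-1.401, 1.073, 1.4]
wrist_force: [-4.1, -1.1, 11.0]
width: 0.251
```

```bash
python3 tcp.py
python3 - <<'E'
from h import *
s=read_state();p,d=read_camera('wrist');np.savez('w_d.npz',p=p,d=d,tp=s['tool_pos'],tr=s['tcp_rot'])
E
python3 rel.py w_d.npz 20
```

```text
9.5167 stand xy -65.95855617809997 0.5415961691195683 z 0.03444002767622851 15.096576844921572 [-4.1 -1.1 11. ] 0.25072423428026497
block- 4 x [-24.4 -23.9 -23.7] y [-112.1 -111.9 -111.3] z 49.7
block+ 57 x [-24.9 -23.5 -21.9] y [111.8 114.6 116.2] z 50.5
table front 14853 x [-96.9 -91.3 -80.4] y [-91.7  -0.5  91.7] z 21.2
plate 20509 x [-89.7 -76.9 -17. ] y [-49.1   1.   50.6] z 33.2
back edge x at y0 -89.58 leaf yaw rel deg -0.02
plate y ends [-48.78  50.43] mid 0.78
```

{"method": "carry_out", "body": {"offset": [[-0.05,0,-0.06],[0,-0.4,0],[0,-0.4,0],[0,-0.4,0],[0,-0.2,0]], "delta_rot": [[0,0,0],[0,0,0],[0,0,0],[0,0,0],[0,0,0]]}}

```text
time: 9.98
tool_pos: [0.5311, 0.1436, 0.0345]
tcp_rot: [-1.399, 1.076, 1.403]
wrist_force: [-10.3, -3.0, 16.6]
width: 0.251
```

{"method": "carry_out", "body": {"offset": [[0,0,0],[0,0,0],[0,0,0],[0,0,0],[0,0,0]], "delta_rot": [[0,0,0],[0,0,0],[0,0,0],[0,0,0],[0,0,0]]}}

```text
time: 10.4
tool_pos: [0.5315, 0.1437, 0.0345]
tcp_rot: [-1.4, 1.075, 1.402]
wrist_force: [-6.8, -2.0, 12.6]
width: 0.255
```

```bash
python3 tcp.py
python3 - <<'E'
from h import *
s=read_state();p,d=read_camera('wrist');np.savez('w_e.npz',p=p,d=d,tp=s['tool_pos'],tr=s['tcp_rot'])
E
python3 rel.py w_e.npz 20
```

```text
10.4 stand xy -53.31719933274536 -0.02948218181151674 z 0.034484211966498285 15.100496702060921 [-6.8 -2.  12.6] 0.2551857346707017
block- 757 x [-24.4 -21.4 -16.6] y [-109.7 -104.   -97. ] z 51.7
block+ 951 x [-24.4 -21.2 -16.6] y [ 97.2 105.4 112.7] z 51.7
table front 22281 x [-96.8 -88.7 -80.2] y [-91.1   0.1  91.1] z 21.2
plate 20417 x [-77.1 -64.3 -33.2] y [-49.6   0.4  50. ] z 33.3
back edge x at y0 -76.95 leaf yaw rel deg 0.03
plate y ends [-49.43  49.65] mid 0.15
```

{"method": "carry_out", "body": {"offset": [[-0.08,0,0],[0,-0.2,0],[0,-0.2,0],[0,-0.2,0],[0,-0.2,0]], "delta_rot": [[0,0,0],[0,0,0],[0,0,0],[0,0,0],[0,0,0]]}}

```text
time: 10.87
tool_pos: [0.539, 0.1457, 0.0345]
tcp_rot: [-1.4, 1.075, 1.403]
wrist_force: [-5.6, -2.4, 8.6]
width: 0.252
```

{"method": "carry_out", "body": {"offset": [[0,-0.2,0],[0,-0.1,0],[0,0,0],[0,0,0],[0,0,0]], "delta_rot": [[0,0,0],[0,0,0],[0,0,0],[0,0,0],[0,0,0]]}}

```text
time: 11.28
tool_pos: [0.5424, 0.1466, 0.0345]
tcp_rot: [-1.4, 1.074, 1.402]
wrist_force: [-4.1, -1.0, 7.3]
width: 0.254
```

```bash
python3 tcp.py
python3 - <<'E'
from h import *
s=read_state();p,d=read_camera('wrist');np.savez('w_f.npz',p=p,d=d,tp=s['tool_pos'],tr=s['tcp_rot'])
E
python3 rel.py w_f.npz 20
```

```text
11.2833 stand xy -42.0125659123912 -0.1168883787208177 z 0.03447566258274537 15.099443231733385 [-4.1 -1.   7.3] 0.2544587131488084
block- 1748 x [-24.1 -15.5  -2.7] y [-110.  -102.3  -96.5] z 52.0
block+ 2103 x [-24.  -15.3  -0.8] y [ 97.  103.9 113.3] z 51.9
table front 23405 x [-96.7 -88.6 -80.2] y [-91.2  -0.   91.2] z 21.2
plate 20255 x [-65.8 -53.1 -23.3] y [-49.8   0.3  50. ] z 33.2
back edge x at y0 -65.64 leaf yaw rel deg 0.02
plate y ends [-49.42  49.76] mid 0.11
```

The leaf is at x ≈ -39.6 mm, well past the crest stop at -45, so it is meshing. I'll push the last bit until the force rises.

{"method": "carry_out", "body": {"offset": [[0,-0.1,0],[0,-0.1,0],[0,-0.1,0],[0,0,0],[0,0,0]], "delta_rot": [[0,0,0],[0,0,0],[0,0,0],[0,0,0],[0,0,0]]}}

```text
time: 11.75
tool_pos: [0.5443, 0.1471, 0.0345]
tcp_rot: [-1.399, 1.076, 1.404]
wrist_force: [-7.7, -2.9, 11.0]
width: 0.248
```

```bash
python3 tcp.py
python3 - <<'E'
from h import *
s=read_state();p,d=read_camera('wrist');np.savez('w_g.npz',p=p,d=d,tp=s['tool_pos'],tr=s['tcp_rot'])
E
python3 rel.py w_g.npz 20
```

```text
11.75 stand xy -40.07333389457988 -0.11255400272668048 z 0.03454253292287815 15.099505648562657 [-7.7 -2.9 11. ] 0.24768526080340164
block- 1939 x [-23.9 -14.3  -0.9] y [-109.9 -102.1  -96.3] z 52.0
block+ 2303 x [-24.  -13.7   1. ] y [ 97.1 103.8 113.3] z 51.9
table front 23545 x [-96.7 -88.6 -80.2] y [-91.2  -0.   91.2] z 21.2
plate 20298 x [-63.9 -51.2 -21.4] y [-49.8   0.3  49.9] z 33.3
back edge x at y0 -63.75 leaf yaw rel deg -0.01
plate y ends [-49.57  49.78] mid 0.16
```

{"method": "carry_out", "body": {"offset": [[0,-0.1,0],[0,-0.1,0],[0,0,0],[0,0,0],[0,0,0]], "delta_rot": [[0,0,0],[0,0,0],[0,0,0],[0,0,0],[0,0,0]]}}

```text
time: 12.22
tool_pos: [0.5444, 0.1471, 0.0346]
tcp_rot: [-1.398, 1.08, 1.407]
wrist_force: [-13.6, -3.8, 16.0]
width: 0.251
```

```bash
python3 tcp.py
```

```text
12.2167 stand xy -39.958300768879425 -0.09821159922181089 z 0.0346045617328222 15.1060664775082 [-13.6  -3.8  16. ] 0.2510226985133835
```

It stopped hard: 2 mm more command gave no motion and a force of 14 N. It's home, so release, back away and look.

{"method": "carry_out", "body": {"offset": [[-0.05,0.1,0],[-0.05,0.1,0],[0,0,0],[0,0,0],[0,0,0]], "delta_rot": [[0,0,0],[0,0,0],[0,0,0],[0,0,0],[0,0,0]]}}

```text
time: 12.63
tool_pos: [0.5443, 0.1471, 0.0346]
tcp_rot: [-1.399, 1.076, 1.403]
wrist_force: [-5.7, -1.2, 4.7]
width: 0.25
```

{"method": "carry_out", "body": {"offset": [[0,0,0],[0,0,0],[0,0,0],[0,0,0],[0,0,0]], "delta_rot": [[0,0,0],[0,0,0],[0,0,0],[0,0,0],[0,0,0]], "fingers": 0.3}}

```text
time: 13.05
tool_pos: [0.5465, 0.1476, 0.0352]
tcp_rot: [-1.401, 1.072, 1.4]
wrist_force: [-0.2, -0.5, -0.3]
width: 0.653
```

{"method": "carry_out", "body": {"offset": [[0,0,0],[0,0,0],[0,0,0],[0,0,0],[0,0,0]], "delta_rot": [[0,0,0],[0,0,0],[0,0,0],[0,0,0],[0,0,0]]}}

```text
time: 13.47
tool_pos: [0.5459, 0.1475, 0.0351]
tcp_rot: [-1.401, 1.073, 1.4]
wrist_force: [-0.7, -0.8, 0.4]
width: 0.65
```

{"method": "carry_out", "body": {"offset": [[-1,0,0],[-2,0,0],[-2,0,0],[-2,0,0],[-2,0,0]], "delta_rot": [[0,0,0],[0,0,0],[0,0,0],[0,0,0],[0,0,0]]}}

```text
time: 13.88
tool_pos: [0.5459, 0.1475, 0.1267]
tcp_rot: [-1.401, 1.073, 1.4]
wrist_force: [0.4, -0.3, -0.7]
width: 0.65
```

{"method": "carry_out", "body": {"offset": [[-2,1.5,0],[-2,1.5,0],[-2,1.5,0],[-1,1.5,0],[0,0,0]], "delta_rot": [[0,0,0],[0,0,0],[0,0,0],[0,0,0],[0,0,0]], "fingers": 1}}

```text
time: 14.3
tool_pos: [0.4878, 0.1318, 0.1989]
tcp_rot: [-1.402, 1.069, 1.397]
wrist_force: [1.0, 0.9, -0.0]
width: 1.005
```

{"method": "carry_out", "body": {"offset": [[0,0,0],[0,0,0],[0,0,0],[0,0,0],[0,0,0]], "delta_rot": [[0,0,0],[0,0,0],[0,0,0],[0,0,0],[0,0,0]]}}

```text
time: 14.72
tool_pos: [0.4879, 0.1319, 0.1941]
tcp_rot: [-1.4, 1.074, 1.402]
wrist_force: [-0.2, -0.0, -0.4]
width: 1.0
```

```bash
python3 tcp.py
python3 - <<'E'
from h import *
s=read_state();p,d=read_camera('wrist');D=dict(p=p,d=d,tp=s['tool_pos'],tr=s['tcp_rot']);np.savez('w_h.npz',**D)
cv2.imwrite('pics/w_h.png',p[:,:,::-1])
E
python3 rel.py w_h.npz 20
```

```text
14.7167 stand xy -98.46679977947804 -0.01247669816265784 z 0.19406049548538584 15.091040491794383 [-0.2 -0.  -0.4] 1.0003342474734345
block- 44 x [13.1 19.4 22.7] y [-101.3  -98.4  -96.8] z 51.4
block+ 38 x [15.2 19.9 23.4] y [ 96.8  98.  101.1] z 50.9
table front 5296 x [-96.6 -88.6 -80.1] y [-91.2   0.3  91.2] z 21.2
plate 6872 x [-63.9 -43.5 -15.5] y [-50.5  -0.4  50.3] z 33.2
back edge x at y0 -63.61 leaf yaw rel deg -0.09
plate y ends [-49.99  49.76] mid -0.07
```

View pics/w_h.png

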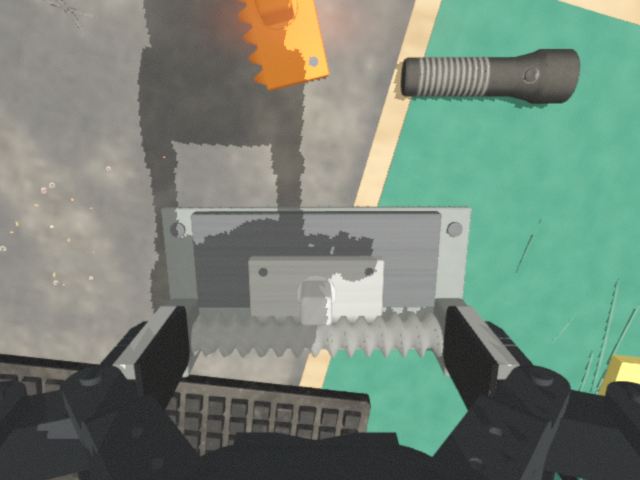

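The leaf lies flat with its plate at pixels (250..383, 257..318). Its teeth are in the thread, x is about -37.6 mm (home is -38), and its yaw is parallel to the screw. The gripper is clear, so I'm handing in.

```bash
python3 -c "
from workcell import *
print(finish_job())"
```

```text
the job is handed in; nothing more can be done
None
```

The 14 mm leaf is on the stand's table with its teeth home in the thread, and the job is handed in at about 15 s of the 72 s allowed.

- **Choice:** In the wrist view the three grey leaves had tooth spacings of about 11, 14 and 18 mm. I took the 14 mm one, which lay near (0.446, -0.115) m.
- **Fit:** I slid it along the table into the screw. It went well past the crest stop at -45 mm, and a further 2 mm of push gave almost no movement (about 0.1 mm), with a push of about 14 N.
- **Last check, after releasing and backing off:**
  - Origin at stand x ≈ -37.6 mm, where home is -38; that is within the camera's 2 mm.
  - y ≈ 0 and turned less than 0.1° from parallel.
  - Lying flat, with the gripper clear and no force on it.

I never saw the seated teeth close up, because the gripper hid them while I pushed. The fit rests on the measured position and the hard stop. I never gripped or moved the other two leaves, the look-alikes or the other things on the bench, but I took no last picture of the two leaves. No check failed or disagreed.

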